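Set the stop screw and lock it with its jam nut

ROBOT

A 6-joint arm with a two-finger parallel gripper is mounted at the origin on a cart in front of the work surface, level with it; the furniture and walls round the work are solid. World frame = base frame: x ahead of the robot, y to its left, z up, the work surface at z = 0. Lengths are in m, angles in rad, forces in N, time in s.
With the tool pointing down it reaches from about 0.3 to 0.875 m from the base axis. Payload 4.2 kg.
Tool frame: the origin (TCP) lies between the finger pads; the fingertips stand 22 mm ahead of it and the grasp point (between the pads) lies 3 mm ahead of it; z points along the fingers, y is the line along which they close (so a half turn about z gives the same grasp; the last joint's range is limited). The gripper opens to 85 mm and grips with 20 to 120 N. Pads are 22 mm wide; open, the fingers measure 114 mm over their backs; the gripper's body (76 mm by 85 mm) begins 54 mm behind the grasp point. The pads swing forward as they close: fully open they stand 13 mm farther back than shut.
Start: joints at [-1.368, 0.32, 1.565, -0, 1.257, -0.02], TCP at [0.127, -0.561, 0.253] pointing down, gripper open.
Joint ranges: [-3.11, 3.11], [-0.84, 2.01], [0.21, 2.61], [-1.34, 4.49], [0.05, 2.63], [-2.56, 2.56]. Speed limits (rad/s): [2.57, 2.57, 3.14, 3.14, 3.14, 3.14].

INTERFACE

Orientations are given as a unit quaternion [x, y, z, w].
In Python, from workcell import manip, camera, camera_model, cut_out, place_of gives the robot as it stands.
- The arm moves only by the tool carry_out, never from a script. Its argument "deltas" is a list of rows, each an object with "travel": the shift along the tool's x, y, z in cm, a list of three; "angular": the turn, a rotation vector about the tool's x, y, z in rad, a list of three. A call has 1 to 5 rows; each row is the pose to reach, as a shift and turn from the pose commanded when the call began, along the tool's axes at that moment; what a row does not reach only later rows make up. A row lasts 1/12 s, in which the tool goes at most 41.7 mm and 7.16 degrees, less where a joint would pass 70% of its speed; a pose out of reach is approached as far as the arm can. A call with a gripper value outside its range is refused whole. "jaw" is the opening, from -1 (shut) to 1 (fully open), set as the call begins (left out, the last holds). The fingers move at their own pace and stop on an object; the grip force is fixed at half the most. Time passes only in rows, so rows that repeat a pose let the fingers close. It gives the time, the measured TCP pose, the force, the opening and the grip force at its end, in the units of the state.
- manip.get_state(): the state, without advancing time (a new reading comes with each control period).
- camera(name): name is "side" or "top" or "wrist"; returns the picture (480x640x3 uint8, red, green, blue); there is no depth.
- camera_model(name): a dict with "fx", "fy", "cx", "cy" (pixels), "rvec" (rotation vector, rad) and "tvec" (3), from world to camera coordinates, as OpenCV has them; the wrist camera has in their place "mount" (4x4, takes a point from camera to tool coordinates, whose origin is the TCP and whose axes are the flange's). Camera axes: x right, y down, z forward; pixel columns grow to the right and rows downward; lengths in m; the calibration is good to about 2 mm. A picture is of the moment at which its call begins: read the wrist's pose just before it. camera_model takes no time and is no camera call.
- manip.job_done(): hands the job in; it is judged then, once.
Trained networks look in the newest picture that a camera, given by its name, has taken for a name from the list of things; names that differ only in an ending like _2 or _b are one class to them, and where a whole thing is asked for, a point or a joint stands for the part that bears it (a point fixed in the world has none). Each returns a list of dicts, best first, with "conf" (0 to 1); they miss things now and then, are a little off and sometimes report something else, mostly with a low value. They report only what shows in the picture. A call takes as long as a camera call.
- cut_out(camera, thing): "region" (480x640 bool, what is visible of it) and "rect" ([centre column, centre row, width, height] in pixels, round what is visible of it).
- place_of(camera, thing): "location" ([column, row] in pixels: a listed point, or the origin of a listed thing).
The state is a dict: "time_s": time; "joint_positions": joint angles; "qvel": joint speeds; "tau": joint torques, N m; "tool_pos": TCP position; "tool_rot": TCP orientation; "force": force on the tool from outside, world axes, zero at the start; "moment": the same for the moment, N m; "width": opening from 0.0 (shut) to 1.0 (fully open); "grip_force": force on a finger pad.
Only numpy, scipy, OpenCV 4.12 (cv2) and the standard library are available. Lean on these libraries where they do the work, as an engineer would, in place of code of your own. Each camera call takes 0.05 s, during which the arm holds its last target. There are 200 camera calls.

TASK

On the stop stand, swing the short upper pointer arm of the set screw clockwise (seen from above) until it rests gently against the limit pin. Then push the long bar of the jam nut clockwise, running the nut down until it meets the boss, and nip it up firmly (about 1 newton metre at the nut, 13 N where you push) so that it stays tight, without straining the thread. Leave the pointer on its pin and do not disturb the things lying around.

Things in the scene. Friction and masses are not known exactly. Their poses are not given: they have to be found in the camera images.
- stand: Fixed stop stand: grey foot plate 110 x 90 x 12 mm, four low cap screws. Origin on the bench under the screw's axis; z up; x along the 110 mm side, away from the robot, turned up to 0.4 rad. A limit pin, 8 mm thick, 99 mm high, its top rubber-sleeved (gives 1 mm per 6 N), stands at x +36, y -18 mm in this frame. Loose things within 100 mm are under 20 mm high.
- boss: Grey round tapped boss that is part of the stand, 46 mm across at the top, top face 52 mm above the bench; same origin and axes as the stand, never moves. The jam nut is run down against its top face.
- set_screw: Set screw of 20 mm thread in the boss, with a dark hub 26 mm across, 83 to 99 mm above the bench, that carries the pointer arm. Origin on the axis at the bench. Turns about the vertical axis at 0.25 N m (6 N pushed at 42 mm), stays where left; clockwise from above brings the arm to the pin, 0.8 to 1.4 rad away at the start. A push of over 25 N damages it.
- pointer (a point): Point on the centre line of the pointer arm, 42 mm from the axis, 91 mm above the bench. The arm is a level round bar 9 mm thick, reaching 52 mm from the axis; resting on the pin this point lies at x = +41, y = -10 mm in the stand frame.
- jam_nut: Hexagon jam nut, 46 mm across flats, 18 mm thick, 1 to 2 mm above the boss, with one bar handle. Origin on the axis. Clockwise from above it runs down 1.1 mm per rad and meets the boss after 0.8 to 2.1 rad; just where cannot be seen beforehand. Stays where it is left.
- bar (a point): Point on the nut's bar, 75 mm from the axis, 62 mm above the bench. Bar: level rod 10 mm thick, 16 mm black ball on its end at 95 mm. Starts on the robot's side, to the right, and swings past the robot to the left. Pushed here it drags with 6 to 8 N; after meeting the boss the push rises 3 N per mm. Pushed with over 9 N it stays tight; over 20 N strains the thread; 12 to 15 N is right.
- bolt: Bystander: loose 42 mm steel bolt lying near the stand on the robot's side, 17 mm high. Origin at its underside.
- chuck_key: Bystander: loose drill chuck key, 60 mm, lying to the right of the stand, 15 mm high.
- offcut: Bystander: loose timber offcut 50 x 70 x 12 mm lying to the left of the stand.
- tape_measure: Bystander: loose tape measure 36 x 88 x 68 mm standing well to the right of the stand.

How it is judged:
By the outcome, as a careful person would: the job done as asked, in the order asked, and still so for the second after the job is handed in, with the robot touching nothing.
It also fails if it takes over 67 s, if anything falls off the work surface, if the arm or the gripper's body presses on something with over 40 N, if the wrist force passes 120 N, or if a joint passes its speed limit or range.

## Working session

There is one attempt and no reset: what is moved stays moved. The work goes in short steps, Python scripts to look and compute and a tool call to move; the robot and the scene stay as the last step left them, time stands still between calls to the robot, and variables do not carry over. Pictures are saved under pics/ and viewed, at most 10 in all, crops included, and the job is handed in when it is done.

Besides the shell and the picture viewer there is one more tool, called after "Emit:" by a JSON object that holds its "fn" and its "kwargs", one argument or row to a line. carry_out: Moves the arm, as the interface text tells. Its arguments: {"type":"object","properties":{"deltas":{"type":"array","items":{"type":"object","properties":{"travel":{"type":"array","items":{"type":"number"}},"angular":{"type":"array","items":{"type":"number"}}}}},"jaw":{"type":"number"}},"required":["deltas"]}

```bash
mkdir -p pics; ls
cat > h.py <<'E'
import numpy as np, cv2
from scipy.spatial.transform import Rotation as R
from workcell import manip, camera, camera_model, cut_out, place_of
def cam(name,st=None):
    m=camera_model(name)
    K=np.array([[m['fx'],0,m['cx']],[0,m['fy'],m['cy']],[0,0,1.]])
    if 'mount' in m:
        T=np.eye(4);T[:3,:3]=R.from_quat(st['tool_rot']).as_matrix();T[:3,3]=st['tool_pos']
        W=np.linalg.inv(T@np.array(m['mount']))
        return K,W[:3,:3],W[:3,3]
    return K,R.from_rotvec(m['rvec']).as_matrix(),np.array(m['tvec'])
def ray(c,p):
    K,r,t=c; d=r.T@np.linalg.inv(K)@np.array([p[0],p[1],1]); return -r.T@t,d/np.linalg.norm(d)
def atz(c,p,z):
    o,d=ray(c,p); return o+d*(z-o[2])/d[2]
def tri(obs):
    A=np.zeros((3,3));b=np.zeros(3);rs=[ray(c,p) for c,p in obs]
    for o,d in rs:
        P=np.eye(3)-np.outer(d,d);A+=P;b+=P@o
    x=np.linalg.solve(A,b)
    return x,[np.linalg.norm((np.eye(3)-np.outer(d,d))@(x-o)) for o,d in rs]
def proj(c,X):
    K,r,t=c; q=K@(r@np.array(X)+t); return q[:2]/q[2]
E
python3 - <<'E'
from h import *
np.set_printoptions(precision=4,suppress=True)
s=manip.get_state();print(s['time_s'],s['tool_pos'],s['tool_rot'])
cs={};ob={}
ims=[]
for n in ['side','top']:
    im=camera(n);ims.append(im);cv2.imwrite(f'pics/{n}0.png',im[:,:,::-1]);cs[n]=cam(n)
    print(n,'campos',-cs[n][1].T@cs[n][2])
    for th in ['pointer','bar','set_screw','stand','bolt','jam_nut']:
        r=place_of(n,th)
        if r: ob[n,th]=r[0]['location']; print(n,th,[(np.round(q['location'],1),round(q['conf'],2)) for q in r[:2]])
for th in ['pointer','bar','set_screw','stand','bolt','jam_nut']:
    o=[(cs[n],ob[n,th]) for n in cs if (n,th) in ob]
    if len(o)==2: print(th,*tri(o))
    for n in cs:
        if (n,th) in ob: print('   ',n,atz(cs[n],ob[n,th],{'pointer':.091,'bar':.062}.get(th,0)))
E
```

```text
pics
0.0 [ 0.1269 -0.5604  0.2525] [ 0.9938  0.1111 -0.0001 -0.0009]
side campos [ 0.2817 -0.5953  0.6549]
side pointer [(array([315.7, 215.5]), 0.74)]
side bar [(array([272.7, 256.9]), 0.81)]
side stand [(array([304. , 259.7]), 0.7)]
side bolt [(array([245.1, 269. ]), 0.54)]
side jam_nut [(array([304.9, 258.3]), 0.89)]
top campos [ 0.3835 -0.0397  1.0695]
top pointer [(array([306.7, 216.5]), 0.64)]
top bar [(array([328.9, 279.9]), 0.6)]
top set_screw [(array([314.7, 245.9]), 0.82)]
top stand [(array([318.4, 247.6]), 0.84)]
top bolt [(array([305.5, 301. ]), 0.45)]
top jam_nut [(array([468. , 267.2]), 0.65), (array([319.8, 249.9]), 0.6)]
pointer [0.5982 0.0117 0.0809] [np.float64(0.0033170620733037957), np.float64(0.003317062073303785)]
    side [0.5893 0.0013 0.091 ]
    top [0.5992 0.0102 0.091 ]
bar [ 0.4804 -0.0341  0.0608] [np.float64(0.0002776874600110117), np.float64(0.0002776874600110642)]
    side [ 0.4803 -0.0353  0.062 ]
    top [ 0.48  -0.034  0.062]
    top [ 0.5567 -0.0031  0.    ]
stand [ 0.5543 -0.011  -0.0033] [np.float64(0.0006258032562704686), np.float64(0.0006258032562703392)]
    side [ 0.5536 -0.014   0.    ]
    top [ 0.5532 -0.0109 -0.    ]
bolt [0.44   0.0139 0.0043] [np.float64(0.0017871255929715795), np.float64(0.0017871255929716118)]
    side [0.4393 0.0182 0.    ]
    top [0.442  0.0137 0.    ]
jam_nut [ 0.4656 -0.2465  0.2621] [np.float64(0.018314160136509477), np.float64(0.018314160136509626)]
    side [ 0.557  -0.0113  0.    ]
    top [ 0.516  -0.3208  0.    ]
```

Run:
```python
import cv2,numpy as np
a=cv2.imread('pics/side0.png')[130:330,200:420];b=cv2.imread('pics/top0.png')[160:360,220:420]
cv2.imwrite('pics/c1.png',np.hstack([cv2.resize(a,(396,360),interpolation=3),cv2.resize(b,(360,360),interpolation=3)]))
```

```text
(no output)
```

View pics/c1.png

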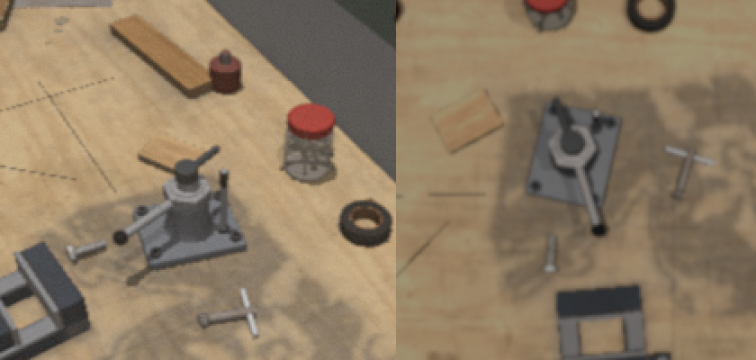

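View pics/top0.png

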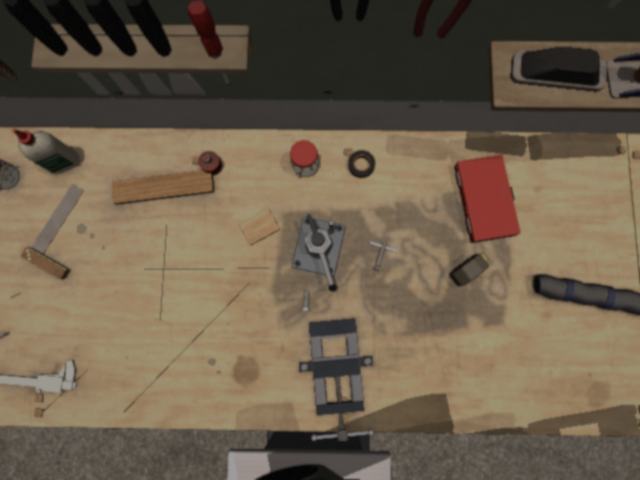

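The side and top views agree. The stand is near (0.555, -0.011). The pointer points ahead-left (top px 307,216) and the bar points back-right (ball at px 333,288). The pin is ahead-right, and a vise lies in front. Next I'll move closer for a wrist view.

```bash
cat >> h.py <<'E'
def plan(p1,yaw=None,q0=None,p0=None):
    "travel(cm)/angular to TCP p1, tool down with tool x at world yaw"
    s=manip.get_state(); p0=np.array(s['tool_pos'] if p0 is None else p0); R0=R.from_quat(s['tool_rot'] if q0 is None else q0)
    t=R0.inv().apply(np.array(p1)-p0)*100
    a=np.zeros(3)
    if yaw is not None:
        a=(R0.inv()*down(yaw)).as_rotvec()
    return np.round(t,2),np.round(a,3)
def down(yaw): return R.from_euler('z',yaw)*R.from_quat([1,0,0,0])
E
python3 - <<'E'
from h import *
np.set_printoptions(precision=4,suppress=True)
print(np.array(camera_model('wrist')['mount']),camera_model('wrist')['fx'])
c=cam('top'); print('pin-ish',atz(c,(334,222),.099),'hub',atz(c,(318,240),.099),'ball',atz(c,(333,288),.065))
print(plan([.47,-.01,.30],0))
E
```

```text
[[-0.0005 -0.9462 -0.3236  0.0827]
 [ 1.     -0.0007  0.0006  0.    ]
 [-0.0009 -0.3236  0.9462 -0.1211]
 [ 0.      0.      0.      1.    ]] 416.8409863372368
pin-ish [ 0.5873 -0.0426  0.099 ] hub [ 0.5521 -0.0126  0.099 ] ball [ 0.4642 -0.0422  0.065 ]
(array([ 45.62, -46.14,  -4.67]), array([ 0.   , -0.   ,  0.223]))
```

Emit:
{"fn": "carry_out", "kwargs": {
  "deltas": [
    {"travel": [3, -3, -1], "angular": [0, 0, 0.04]},
    {"travel": [6, -6, -2], "angular": [0, 0, 0.08]},
    {"travel": [9, -9, -3], "angular": [0, 0, 0.12]},
    {"travel": [12, -12, -4], "angular": [0, 0, 0.17]},
    {"travel": [15, -15, -4.7], "angular": [0, 0, 0.223]}
  ],
  "jaw": -1
}}

```text
time_s: 1.12
tool_pos: [0.2361, -0.3874, 0.2996]
tool_rot: [1.0, -0.002, 0.0, 0.001]
force: [0.5, -0.8, 0.1]
width: 0.296
grip_force: 0.0
```

```bash
python3 -c "
from h import *
print(manip.get_state()['tool_pos'],plan([.50,-.01,.30],0))"
```

```text
[ 0.23609557 -0.38742383  0.29956955] (array([ 26.25, -37.84,  -0.06]), array([ 0.001, -0.001, -0.004]))
```

Emit:
{"fn": "carry_out", "kwargs": {
  "deltas": [
    {"travel": [2, -2.9, 0]},
    {"travel": [4, -5.8, 0]},
    {"travel": [6, -8.7, 0]},
    {"travel": [8, -11.6, 0]},
    {"travel": [10, -14.5, 0]}
  ]
}}

```text
$.deltas[0]: bad value
```

Emit:
{"fn": "carry_out", "kwargs": {
  "deltas": [
    {"travel": [2, -2.9, 0]},
    {"travel": [4, -5.8, 0]},
    {"travel": [6, -8.7, 0]},
    {"travel": [8, -11.6, 0]},
    {"travel": [10, -14.5, 0]}
  ]
}}

```text
$.deltas[0]: bad value
```

Emit:
{"fn": "carry_out", "kwargs": {
  "deltas": [
    {"travel": [2, -2.9, 0]},
    {"travel": [4, -5.8, 0]},
    {"travel": [6.2, -8.8, 0]},
    {"travel": [6.2, -8.8, 0]},
    {"travel": [6.2, -8.8, 0]}
  ]
}}

```text
$.deltas[0]: bad value
```

```bash
cat > look.py <<'E'
from h import *
import sys
np.set_printoptions(precision=4,suppress=True)
s=manip.get_state();im=camera('wrist');cv2.imwrite(f'pics/{sys.argv[1]}.png',im[:,:,::-1]);c=cam('wrist',s)
print(s['time_s'],s['tool_pos'],s['tool_rot'],s['force'])
for th in ['pointer','bar','set_screw','stand','boss','jam_nut']:
    r=place_of('wrist',th)
    z={'pointer':.091,'bar':.062}.get(th,0)
    for q in r[:2]: print(th,np.round(q['location'],1),round(q['conf'],2),atz(c,q['location'],z))
E
python3 look.py w0
```

```text
1.1167 [ 0.2361 -0.3874  0.2996] [ 1.     -0.0018  0.0004  0.0005] [ 0.4814 -0.8359  0.1362]
```

View pics/w0.png

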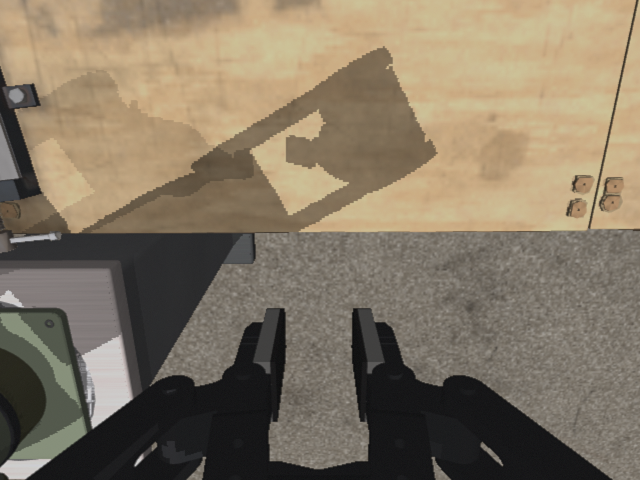

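The wrist image shows bench and floor only, with the stand not in view. The moves were refused because "angular" is required in every row.

Emit:
{"fn": "carry_out", "kwargs": {
  "deltas": [
    {"travel": [2, -2.9, 0], "angular": [0, 0, 0]},
    {"travel": [4, -5.8, 0], "angular": [0, 0, 0]},
    {"travel": [6, -8.7, 0], "angular": [0, 0, 0]},
    {"travel": [8, -11.6, 0], "angular": [0, 0, 0]},
    {"travel": [10, -14.5, 0], "angular": [0, 0, 0]}
  ]
}}

```text
time_s: 1.88
tool_pos: [0.3358, -0.2438, 0.2983]
tool_rot: [1.0, -0.002, -0.0, -0.0]
force: [0.9, -0.2, -0.1]
width: 0.003
grip_force: 0.0
```

Emit:
{"fn": "carry_out", "kwargs": {
  "deltas": [
    {"travel": [2, -2.9, 0], "angular": [0, 0, 0]},
    {"travel": [4, -5.8, 0], "angular": [0, 0, 0]},
    {"travel": [6, -8.7, 0], "angular": [0, 0, 0]},
    {"travel": [8, -11.6, 0], "angular": [0, 0, 0]},
    {"travel": [10, -14.5, 0], "angular": [0, 0, 0]}
  ]
}}

```text
time_s: 2.3
tool_pos: [0.4365, -0.0987, 0.2983]
tool_rot: [1.0, -0.001, -0.0, 0.0]
force: [-0.2, -1.4, 0.2]
width: -0.004
grip_force: 0.0
```

Emit:
{"fn": "carry_out", "kwargs": {
  "deltas": [
    {"travel": [2, -2.9, 0], "angular": [0, 0, 0]},
    {"travel": [4, -5.8, 0], "angular": [0, 0, 0]},
    {"travel": [6.2, -8.8, 0], "angular": [0, 0, 0]},
    {"travel": [6.2, -8.8, 0], "angular": [0, 0, 0]},
    {"travel": [6.2, -8.8, 0], "angular": [0, 0, 0]}
  ]
}}

```text
time_s: 2.72
tool_pos: [0.4986, -0.0109, 0.2976]
tool_rot: [1.0, 0.001, -0.001, 0.0]
force: [0.1, -1.3, -0.4]
width: -0.0
grip_force: 0.0
```

```bash
python3 look.py w1
```

```text
2.7167 [ 0.4986 -0.0109  0.2976] [ 1.      0.0006 -0.001   0.0002] [ 0.1249 -1.2548 -0.3569]
pointer [295.6  80.6] 0.64 [0.5958 0.0053 0.091 ]
bar [341.4 216.4] 0.88 [ 0.4852 -0.0319  0.062 ]
bar [321.2 125.1] 0.66 [ 0.5629 -0.0138  0.062 ]
set_screw [318.8 130.3] 0.73 [ 0.5548 -0.012   0.    ]
stand [319.9 129.7] 0.81 [ 0.5554 -0.013   0.    ]
boss [449.2 149.8] 0.69 [ 0.5363 -0.1404  0.    ]
jam_nut [318.9 125.2] 0.95 [ 0.5596 -0.0121  0.    ]
```

View pics/w1.png

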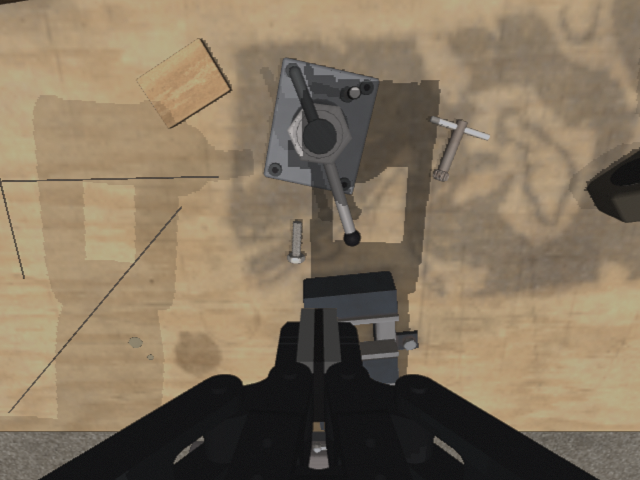

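Wrist view: hub top is at px (319,133), pin top at (354,93), the pointer runs to about (291,68), and the bar ball is at (352,238). The foot-plate corners are at about (285,58), (379,78), (265,176) and (347,193).

Run:
```python
from h import *
np.set_printoptions(precision=4,suppress=True)
s=manip.get_state();c=cam('wrist',s);ct=cam('top')
h=atz(c,(319,133),.099);p=atz(c,(354,93),.099);ball=atz(c,(352,238),.062);bar=atz(c,(341.4,216.4),.062);tip=atz(c,(291,68),.091)
print('hub',h,'pin',p,'ball',ball,'tip',tip)
d=(p-h)[:2];print('pin dist',np.linalg.norm(d),'stand yaw',np.arctan2(d[1],d[0])-np.arctan2(-18,36))
k=[atz(c,q,.012) for q in [(285,58),(379,78),(265,176),(347,193)]]
for a,b in [(0,2),(1,3)]: e=(k[a]-k[b])[:2];print(np.linalg.norm(e),np.arctan2(e[1],e[0]))
print('plate mid',np.mean(k,0))
for n,q in [('bar',bar),('ball',ball),('tip',tip)]:
    e=(q-h)[:2];print(n,np.linalg.norm(e),np.degrees(np.arctan2(e[1],e[0])))
print('tri hub',tri([(c,(319,133)),(ct,(318,240))]),'tri bar',tri([(c,(341.4,216.4)),(ct,(328.9,279.9))]),'tri ptr',tri([(c,(295.6,80.6)),(ct,(306.7,216.5))]))
```

```text
hub [ 0.5581 -0.0131  0.099 ] pin [ 0.5861 -0.0385  0.099 ] ball [ 0.4637 -0.0428  0.062 ] tip [0.6035 0.0071 0.091 ]
pin dist 0.037778657191210284 stand yaw -0.27357320536546764
0.10823108386952697 -0.21027756281854365
0.10944954154908522 -0.24969992658552337
plate mid [ 0.556  -0.0131  0.012 ]
bar 0.07679434005159406 -165.04145553729157
ball 0.09892588914537159 -162.52861384287704
tip 0.04969406031256867 24.090645132429394
tri hub (array([ 0.5564, -0.0125,  0.0747]), [np.float64(0.0006558841914908861), np.float64(0.000655884191490852)]) tri bar (array([ 0.481 , -0.0338,  0.0511]), [np.float64(0.0001974674442625094), np.float64(0.00019746744426252756)]) tri ptr (array([0.5938, 0.0058, 0.1159]), [np.float64(0.0030983389699267925), np.float64(0.00309833896992679)])
```

```bash
cat >> h.py <<'E'
import json
AX=np.array([.5562,-.0126])
def load():
    d=json.load(open('cmd.json')); return np.array(d['p']),R.from_quat(d['q'])
def save(p,r): json.dump(dict(p=list(map(float,p)),q=list(map(float,r.as_quat()))),open('cmd.json','w'))
def sync():
    s=manip.get_state(); save(s['tool_pos'],R.from_quat(s['tool_rot']))
def rows(poses):
    "poses: (pos,yaw) list -> rows as one call; stores the end as commanded"
    p0,R0=load(); out=[]
    for p,y in poses:
        t=np.round(R0.inv().apply(np.array(p)-p0)*100,2); a=np.round((R0.inv()*down(y)).as_rotvec(),3)
        out.append(dict(travel=[float(v) for v in t],angular=[float(v) for v in a]))
    save(p0+R0.apply(t/100),R0*R.from_rotvec(a))
    print(json.dumps(out))
def arc(th,r,o,z,flip=0.):
    "th deg; tool centre o to the ccw side of a bar at th, radius r"
    t=np.radians(th);u=np.array([np.cos(t),np.sin(t)]);n=np.array([-u[1],u[0]])
    q=AX+r*u+o*n; return [q[0],q[1],z],t+flip
def interp(a,b,n):
    return [(np.array(a[0])+(np.array(b[0])-a[0])*k/n,a[1]+(b[1]-a[1])*k/n) for k in range(1,n+1)]
E
python3 - <<'E'
from h import *
sync();s=manip.get_state();print(np.round(s['joint_positions'],3))
st=(s['tool_pos'],0.0)
a=arc(52,.042,.0165,.17);b=arc(52,.042,.0165,.103)
A=interp(st,a,8);rows(A[:5]);rows(A[5:]+[A[-1]]*2);rows(interp(a,b,4)+[b])
E
```

```text
[-0.047  0.169  1.654 -0.     1.318  1.526]
[{"travel": [0.9, -0.54, 1.61], "angular": [0.0, -0.0, -0.116]}, {"travel": [1.79, -1.07, 3.22], "angular": [0.0, -0.0, -0.229]}, {"travel": [2.69, -1.61, 4.83], "angular": [0.0, -0.0, -0.342]}, {"travel": [3.59, -2.14, 6.45], "angular": [0.0, -0.0, -0.456]}, {"travel": [4.49, -2.68, 8.06], "angular": [0.0, -0.0, -0.569]}]
[{"travel": [1.04, 0.03, 1.61], "angular": [0.0, -0.0, -0.114]}, {"travel": [2.08, 0.07, 3.22], "angular": [0.0, -0.0, -0.227]}, {"travel": [3.13, 0.1, 4.83], "angular": [0.0, -0.0, -0.341]}, {"travel": [3.13, 0.1, 4.83], "angular": [0.0, -0.0, -0.341]}, {"travel": [3.13, 0.1, 4.83], "angular": [0.0, -0.0, -0.341]}]
[{"travel": [-0.0, -0.0, 1.68], "angular": [0.0, 0.0, 0.0]}, {"travel": [-0.0, -0.0, 3.35], "angular": [0.0, 0.0, 0.0]}, {"travel": [-0.0, -0.0, 5.03], "angular": [0.0, 0.0, 0.0]}, {"travel": [-0.0, -0.0, 6.7], "angular": [0.0, 0.0, 0.0]}, {"travel": [-0.0, -0.0, 6.7], "angular": [0.0, 0.0, 0.0]}]
```

Emit:
{"fn": "carry_out", "kwargs": {
  "deltas": [
    {"travel": [0.9, -0.54, 1.61], "angular": [0.0, 0.0, -0.116]},
    {"travel": [1.79, -1.07, 3.22], "angular": [0.0, 0.0, -0.229]},
    {"travel": [2.69, -1.61, 4.83], "angular": [0.0, 0.0, -0.342]},
    {"travel": [3.59, -2.14, 6.45], "angular": [0.0, 0.0, -0.456]},
    {"travel": [4.49, -2.68, 8.06], "angular": [0.0, 0.0, -0.569]}
  ]
}}

```text
time_s: 3.48
tool_pos: [0.5426, 0.0154, 0.2177]
tool_rot: [0.959, 0.283, 0.0, 0.0]
force: [0.5, -1.2, -0.0]
width: 0.0
grip_force: 0.0
```

Emit:
{"fn": "carry_out", "kwargs": {
  "deltas": [
    {"travel": [1.04, 0.03, 1.61], "angular": [0.0, 0.0, -0.114]},
    {"travel": [2.08, 0.07, 3.22], "angular": [0.0, 0.0, -0.227]},
    {"travel": [3.13, 0.1, 4.83], "angular": [0.0, 0.0, -0.341]},
    {"travel": [3.13, 0.1, 4.83], "angular": [0.0, 0.0, -0.341]},
    {"travel": [3.13, 0.1, 4.83], "angular": [0.0, 0.0, -0.341]}
  ]
}}

```text
time_s: 3.9
tool_pos: [0.5689, 0.0315, 0.1694]
tool_rot: [0.899, 0.438, -0.001, -0.0]
force: [-0.3, 1.0, 1.8]
width: 0.004
grip_force: 0.0
```

```bash
python3 look.py w2
python3 - <<'E'
from h import *
print(load()[0])
im=camera('side');cv2.imwrite('pics/s2.png',cv2.resize(im[150:300,220:420,::-1],(800,600),interpolation=3))
E
```

```text
3.9 [0.5689 0.0315 0.1694] [ 0.899   0.438  -0.001  -0.0003] [-0.2624  1.0346  1.8404]
pointer [275.9 105.8] 0.72 [0.6033 0.1073 0.091 ]
pointer [392.3 281.6] 0.62 [0.5952 0.0032 0.091 ]
bar [342.1 271.9] 0.15 [0.5718 0.013  0.062 ]
stand [343.9 276.2] 0.87 [ 0.5577 -0.0134  0.    ]
boss [343.7 275.2] 0.63 [ 0.558  -0.0126  0.    ]
jam_nut [343.4 274.8] 0.94 [ 0.5581 -0.0122  0.    ]
[0.56908961 0.03063765 0.10303061]
```

View pics/w2.png

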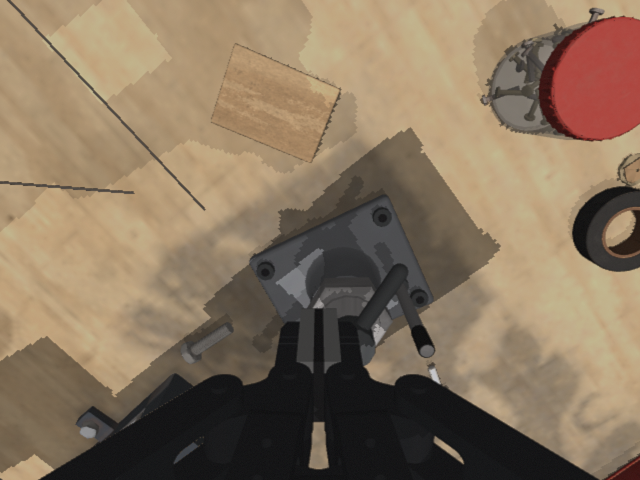

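The wrist view shows the shut fingertips (px 318,310) over the left side of the pointer (px 360,320 to 400,270), with the pin at (426,350). It is clear to descend.

Emit:
{"fn": "carry_out", "kwargs": {
  "deltas": [
    {"travel": [0, 0, 1.68], "angular": [0, 0, 0]},
    {"travel": [0, 0, 3.35], "angular": [0, 0, 0]},
    {"travel": [0, 0, 5.03], "angular": [0, 0, 0]},
    {"travel": [0, 0, 6.7], "angular": [0, 0, 0]},
    {"travel": [0, 0, 6.7], "angular": [0, 0, 0]}
  ]
}}

```text
time_s: 4.72
tool_pos: [0.5672, 0.0317, 0.1001]
tool_rot: [0.898, 0.439, -0.003, -0.001]
force: [-0.6, 0.3, -0.1]
width: -0.001
grip_force: 0.0
```

```bash
cat > ar.py <<'E'
# ar.py r o z flip th0 step... : rows along the arc, 5 per call
import sys
from h import *
r,o,z,f=map(float,sys.argv[1:5]); T=list(map(float,sys.argv[5:]))
P=[arc(t,r,o,z,f) for t in T]
for i in range(0,len(P),5): rows(P[i:i+5])
E
python3 -c "
from h import *
s=manip.get_state();print(s['tool_pos'],s['force'],load()[0])"
python3 ar.py .042 .0165 .103 0 49 46 43 40 37 34 31 28 25 22 19 16 13 10 7
```

```text
[0.56721445 0.03174741 0.10008803] [-0.56104979  0.29053814 -0.11669281] [0.56908961 0.03063765 0.10303061]
[{"travel": [0.08, 0.22, 0.0], "angular": [0.0, -0.0, 0.053]}, {"travel": [0.15, 0.44, 0.0], "angular": [0.0, -0.0, 0.105]}, {"travel": [0.21, 0.67, 0.0], "angular": [0.0, -0.0, 0.157]}, {"travel": [0.25, 0.91, 0.0], "angular": [0.0, -0.0, 0.21]}, {"travel": [0.28, 1.14, 0.0], "angular": [0.0, -0.0, 0.262]}]
[{"travel": [0.08, 0.22, 0.0], "angular": [0.0, -0.0, 0.052]}, {"travel": [0.15, 0.45, 0.0], "angular": [0.0, -0.0, 0.105]}, {"travel": [0.21, 0.68, 0.0], "angular": [0.0, -0.0, 0.157]}, {"travel": [0.25, 0.91, 0.0], "angular": [0.0, -0.0, 0.21]}, {"travel": [0.29, 1.14, 0.0], "angular": [0.0, -0.0, 0.262]}]
[{"travel": [0.08, 0.23, 0.0], "angular": [0.0, -0.0, 0.052]}, {"travel": [0.15, 0.45, 0.0], "angular": [0.0, -0.0, 0.105]}, {"travel": [0.2, 0.68, 0.0], "angular": [0.0, -0.0, 0.157]}, {"travel": [0.25, 0.91, 0.0], "angular": [0.0, -0.0, 0.209]}, {"travel": [0.28, 1.15, 0.0], "angular": [0.0, -0.0, 0.262]}]
```

Emit:
{"fn": "carry_out", "kwargs": {
  "deltas": [
    {"travel": [0.08, 0.22, 0.0], "angular": [0.0, 0.0, 0.053]},
    {"travel": [0.15, 0.44, 0.0], "angular": [0.0, 0.0, 0.105]},
    {"travel": [0.21, 0.67, 0.0], "angular": [0.0, 0.0, 0.157]},
    {"travel": [0.25, 0.91, 0.0], "angular": [0.0, 0.0, 0.21]},
    {"travel": [0.28, 1.14, 0.0], "angular": [0.0, 0.0, 0.262]}
  ]
}}

```text
time_s: 5.13
tool_pos: [0.5807, 0.0271, 0.1041]
tool_rot: [0.948, 0.317, 0.001, 0.0]
force: [0.6, 0.1, 0.4]
width: -0.001
grip_force: 0.0
```

Emit:
{"fn": "carry_out", "kwargs": {
  "deltas": [
    {"travel": [0.08, 0.22, 0.0], "angular": [0.0, 0.0, 0.052]},
    {"travel": [0.15, 0.45, 0.0], "angular": [0.0, 0.0, 0.105]},
    {"travel": [0.21, 0.68, 0.0], "angular": [0.0, 0.0, 0.157]},
    {"travel": [0.25, 0.91, 0.0], "angular": [0.0, 0.0, 0.21]},
    {"travel": [0.29, 1.14, 0.0], "angular": [0.0, 0.0, 0.262]}
  ]
}}

```text
time_s: 5.55
tool_pos: [0.5898, 0.0198, 0.1041]
tool_rot: [0.982, 0.19, 0.001, -0.0]
force: [-2.6, 4.7, 0.3]
width: 0.004
grip_force: 2.8
```

Emit:
{"fn": "carry_out", "kwargs": {
  "deltas": [
    {"travel": [0.08, 0.23, 0.0], "angular": [0.0, 0.0, 0.052]},
    {"travel": [0.15, 0.45, 0.0], "angular": [0.0, 0.0, 0.105]},
    {"travel": [0.2, 0.68, 0.0], "angular": [0.0, 0.0, 0.157]},
    {"travel": [0.25, 0.91, 0.0], "angular": [0.0, 0.0, 0.209]},
    {"travel": [0.28, 1.15, 0.0], "angular": [0.0, 0.0, 0.262]}
  ]
}}

```text
time_s: 5.97
tool_pos: [0.5964, 0.012, 0.1043]
tool_rot: [0.998, 0.06, 0.001, -0.002]
force: [-0.4, 7.0, 0.6]
width: 0.001
grip_force: 3.4
```

```bash
python3 look.py w3;  python3 -c "
from h import *
s=manip.get_state();print(load()[0]); d=np.array(s['tool_pos'][:2])-AX;print(np.linalg.norm(d)*1e3,np.degrees(np.arctan2(d[1],d[0])),R.from_quat(s['tool_rot']).apply([1,0,0]))
c=cam('wrist',s);print('expected hub px',proj(c,[*AX,.099]))"
```

```text
5.9667 [0.5964 0.012  0.1043] [ 0.9982  0.06    0.0005 -0.0017] [-0.4095  7.0405  0.6281]
pointer [363.4 340.8] 0.88 [ 0.5976 -0.0047  0.091 ]
set_screw [353. 319.] 0.68 [ 0.5571 -0.0138  0.    ]
[0.59587903 0.00885634 0.10304164]
46.90297979013942 30.88881085804652 [0.9924426  0.1227012  0.00144705]
expected hub px [367.37398851 447.88915324]
```

View pics/w3.png

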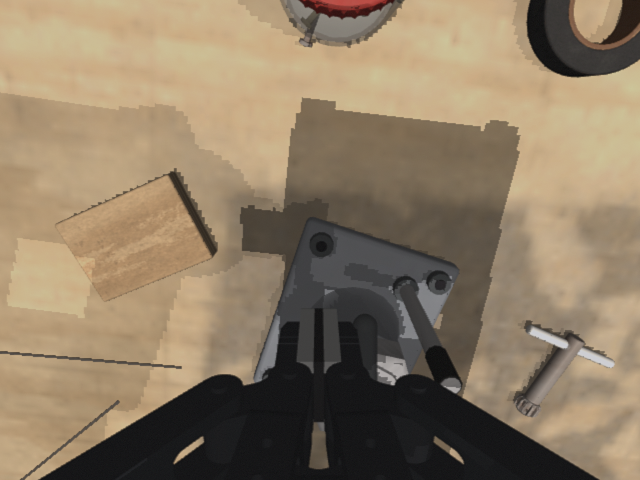

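The fingers are pushing the pointer at its expected drag of about 7 N. The arm now points at about 10°, and the pin (px 448,385) is still ahead of it.

```bash
python3 ar.py .042 .0165 .103 0 4 1 -2 -5 -8 -11 -14 -17 -20 -20; python3 ar.py .042 .0165 .103 0 -22 -24 -26 -26 -26
```

```text
[{"travel": [0.08, 0.22, 0.0], "angular": [0.0, -0.0, 0.052]}, {"travel": [0.15, 0.44, 0.0], "angular": [0.0, -0.0, 0.104]}, {"travel": [0.21, 0.67, 0.0], "angular": [0.0, -0.0, 0.157]}, {"travel": [0.25, 0.91, 0.0], "angular": [0.0, -0.0, 0.209]}, {"travel": [0.28, 1.14, 0.0], "angular": [0.0, -0.0, 0.262]}]
[{"travel": [0.08, 0.22, 0.0], "angular": [0.0, -0.0, 0.052]}, {"travel": [0.15, 0.45, 0.0], "angular": [0.0, -0.0, 0.104]}, {"travel": [0.21, 0.68, 0.0], "angular": [0.0, -0.0, 0.157]}, {"travel": [0.26, 0.91, 0.0], "angular": [0.0, -0.0, 0.209]}, {"travel": [0.26, 0.91, 0.0], "angular": [0.0, -0.0, 0.209]}]
[{"travel": [0.05, 0.15, 0.0], "angular": [0.0, -0.0, 0.035]}, {"travel": [0.1, 0.3, 0.0], "angular": [0.0, -0.0, 0.07]}, {"travel": [0.14, 0.45, 0.0], "angular": [0.0, -0.0, 0.105]}, {"travel": [0.14, 0.45, 0.0], "angular": [0.0, -0.0, 0.105]}, {"travel": [0.14, 0.45, 0.0], "angular": [0.0, -0.0, 0.105]}]
```

Emit:
{"fn": "carry_out", "kwargs": {
  "deltas": [
    {"travel": [0.08, 0.22, 0.0], "angular": [0.0, 0.0, 0.052]},
    {"travel": [0.15, 0.44, 0.0], "angular": [0.0, 0.0, 0.104]},
    {"travel": [0.21, 0.67, 0.0], "angular": [0.0, 0.0, 0.157]},
    {"travel": [0.25, 0.91, 0.0], "angular": [0.0, 0.0, 0.209]},
    {"travel": [0.28, 1.14, 0.0], "angular": [0.0, 0.0, 0.262]}
  ]
}}

```text
time_s: 6.73
tool_pos: [0.6011, 0.0009, 0.1042]
tool_rot: [0.997, -0.071, 0.001, -0.002]
force: [0.2, 7.1, 0.3]
width: -0.002
grip_force: 3.3
```

Emit:
{"fn": "carry_out", "kwargs": {
  "deltas": [
    {"travel": [0.08, 0.22, 0.0], "angular": [0.0, 0.0, 0.052]},
    {"travel": [0.15, 0.45, 0.0], "angular": [0.0, 0.0, 0.104]},
    {"travel": [0.21, 0.68, 0.0], "angular": [0.0, 0.0, 0.157]},
    {"travel": [0.26, 0.91, 0.0], "angular": [0.0, 0.0, 0.209]},
    {"travel": [0.26, 0.91, 0.0], "angular": [0.0, 0.0, 0.209]}
  ]
}}

```text
time_s: 7.15
tool_pos: [0.6027, -0.009, 0.1042]
tool_rot: [0.985, -0.174, 0.001, -0.001]
force: [1.8, 5.8, 0.9]
width: 0.003
grip_force: 2.4
```

Emit:
{"fn": "carry_out", "kwargs": {
  "deltas": [
    {"travel": [0.05, 0.15, 0.0], "angular": [0.0, 0.0, 0.035]},
    {"travel": [0.1, 0.3, 0.0], "angular": [0.0, 0.0, 0.07]},
    {"travel": [0.14, 0.45, 0.0], "angular": [0.0, 0.0, 0.105]},
    {"travel": [0.14, 0.45, 0.0], "angular": [0.0, 0.0, 0.105]},
    {"travel": [0.14, 0.45, 0.0], "angular": [0.0, 0.0, 0.105]}
  ]
}}

```text
time_s: 7.57
tool_pos: [0.6027, -0.0137, 0.1042]
tool_rot: [0.974, -0.225, 0.001, -0.001]
force: [1.8, 5.0, 1.3]
width: -0.002
grip_force: 2.3
```

```bash
cat > st.py <<'E'
from h import *
import sys
# radius/angle of the tool, force toward +tangent(ccw), commanded vs measured lag
s=manip.get_state();th=np.radians(float(sys.argv[1]));u=np.array([np.cos(th),np.sin(th)]);n=np.array([-u[1],u[0]])
d=np.array(s['tool_pos'][:2])-AX;e=load()[0]-s['tool_pos'];f=np.array(s['force'])[:2]
print('t',round(s['time_s'],2),'along',d@u*1e3,'off',d@n*1e3,'lag u,n,z mm',e[:2]@u*1e3,e[:2]@n*1e3,e[2]*1e3,'F n,u',f@n,f@u)
E
python3 st.py -26;python3 ar.py .042 .0165 .103 0 -27 -28 -28 -28 -28
```

```text
t 7.57 along 42.24503454257987 off 19.414229934940316 lag u,n,z mm -0.28937145597010294 -2.956493179781679 -1.1622441284548506 F n,u 5.267799790147635 -0.6144370458308459
[{"travel": [0.03, 0.07, 0.0], "angular": [0.0, -0.0, 0.017]}, {"travel": [0.06, 0.14, 0.0], "angular": [0.0, -0.0, 0.035]}, {"travel": [0.06, 0.14, 0.0], "angular": [0.0, -0.0, 0.035]}, {"travel": [0.06, 0.14, 0.0], "angular": [0.0, -0.0, 0.035]}, {"travel": [0.06, 0.14, 0.0], "angular": [0.0, -0.0, 0.035]}]
```

Emit:
{"fn": "carry_out", "kwargs": {
  "deltas": [
    {"travel": [0.03, 0.07, 0.0], "angular": [0.0, 0.0, 0.017]},
    {"travel": [0.06, 0.14, 0.0], "angular": [0.0, 0.0, 0.035]},
    {"travel": [0.06, 0.14, 0.0], "angular": [0.0, 0.0, 0.035]},
    {"travel": [0.06, 0.14, 0.0], "angular": [0.0, 0.0, 0.035]},
    {"travel": [0.06, 0.14, 0.0], "angular": [0.0, 0.0, 0.035]}
  ]
}}

```text
time_s: 7.98
tool_pos: [0.6027, -0.0151, 0.1043]
tool_rot: [0.97, -0.242, 0.001, -0.001]
force: [1.0, 6.0, 1.2]
width: 0.003
grip_force: 2.4
```

```bash
python3 st.py -28;python3 ar.py .042 .0165 .103 0 -29 -30 -30.5 -30.5 -30.5; python3 ar.py .042 .0165 .103 0 -31 -31.5 -31.5 -31.5 -31.5
```

```text
t 7.98 along 42.209290239522396 off 19.5890914464002 lag u,n,z mm -0.20551761914235966 -3.0555722137733254 -1.2023601347223578 F n,u 5.70181946158281 -1.9548642160601257
[{"travel": [0.03, 0.08, 0.0], "angular": [0.0, -0.0, 0.017]}, {"travel": [0.05, 0.15, 0.0], "angular": [0.0, -0.0, 0.034]}, {"travel": [0.07, 0.19, 0.0], "angular": [0.0, -0.0, 0.043]}, {"travel": [0.07, 0.19, 0.0], "angular": [0.0, -0.0, 0.043]}, {"travel": [0.07, 0.19, 0.0], "angular": [0.0, -0.0, 0.043]}]
[{"travel": [0.01, 0.03, 0.0], "angular": [0.0, -0.0, 0.009]}, {"travel": [0.03, 0.07, 0.0], "angular": [0.0, -0.0, 0.018]}, {"travel": [0.03, 0.07, 0.0], "angular": [0.0, -0.0, 0.018]}, {"travel": [0.03, 0.07, 0.0], "angular": [0.0, -0.0, 0.018]}, {"travel": [0.03, 0.07, 0.0], "angular": [0.0, -0.0, 0.018]}]
```

Emit:
{"fn": "carry_out", "kwargs": {
  "deltas": [
    {"travel": [0.03, 0.08, 0.0], "angular": [0.0, 0.0, 0.017]},
    {"travel": [0.05, 0.15, 0.0], "angular": [0.0, 0.0, 0.034]},
    {"travel": [0.07, 0.19, 0.0], "angular": [0.0, 0.0, 0.043]},
    {"travel": [0.07, 0.19, 0.0], "angular": [0.0, 0.0, 0.043]},
    {"travel": [0.07, 0.19, 0.0], "angular": [0.0, 0.0, 0.043]}
  ]
}}

```text
time_s: 8.4
tool_pos: [0.6027, -0.0165, 0.1043]
tool_rot: [0.965, -0.263, 0.002, -0.002]
force: [2.9, 6.9, -0.6]
width: -0.001
grip_force: 3.3
```

Emit:
{"fn": "carry_out", "kwargs": {
  "deltas": [
    {"travel": [0.01, 0.03, 0.0], "angular": [0.0, 0.0, 0.009]},
    {"travel": [0.03, 0.07, 0.0], "angular": [0.0, 0.0, 0.018]},
    {"travel": [0.03, 0.07, 0.0], "angular": [0.0, 0.0, 0.018]},
    {"travel": [0.03, 0.07, 0.0], "angular": [0.0, 0.0, 0.018]},
    {"travel": [0.03, 0.07, 0.0], "angular": [0.0, 0.0, 0.018]}
  ]
}}

```text
time_s: 8.82
tool_pos: [0.6028, -0.017, 0.1044]
tool_rot: [0.962, -0.271, 0.002, -0.002]
force: [2.2, 8.2, 0.3]
width: 0.001
grip_force: 3.8
```

```bash
python3 st.py -31.5;python3 ar.py .042 .0165 .103 0 -32 -32.5 -33 -33 -33
```

```text
t 8.82 along 42.036785312117956 off 20.629014846227744 lag u,n,z mm 0.0055047793374918925 -4.110727632162677 -1.3400497513397918 F n,u 8.151575259091556 -2.462772198207416
[{"travel": [0.01, 0.04, 0.0], "angular": [0.0, -0.0, 0.008]}, {"travel": [0.02, 0.08, 0.0], "angular": [0.0, -0.0, 0.017]}, {"travel": [0.04, 0.11, 0.0], "angular": [0.0, -0.0, 0.026]}, {"travel": [0.04, 0.11, 0.0], "angular": [0.0, -0.0, 0.026]}, {"travel": [0.04, 0.11, 0.0], "angular": [0.0, -0.0, 0.026]}]
```

Emit:
{"fn": "carry_out", "kwargs": {
  "deltas": [
    {"travel": [0.01, 0.04, 0.0], "angular": [0.0, 0.0, 0.008]},
    {"travel": [0.02, 0.08, 0.0], "angular": [0.0, 0.0, 0.017]},
    {"travel": [0.04, 0.11, 0.0], "angular": [0.0, 0.0, 0.026]},
    {"travel": [0.04, 0.11, 0.0], "angular": [0.0, 0.0, 0.026]},
    {"travel": [0.04, 0.11, 0.0], "angular": [0.0, 0.0, 0.026]}
  ]
}}

```text
time_s: 9.23
tool_pos: [0.6029, -0.0177, 0.1045]
tool_rot: [0.959, -0.284, 0.002, -0.003]
force: [3.6, 9.5, -1.1]
width: 0.002
grip_force: 4.5
```

```bash
python3 st.py -33; python3 look.py w4
python3 - <<'E'
import cv2
a=cv2.imread('pics/w4.png')[230:450,280:540];cv2.imwrite('pics/w4c.png',cv2.resize(a,(650,550),interpolation=3))
E
```

```text
t 9.23 along 41.930369636916026 off 21.1874480967346 lag u,n,z mm 0.09340239317793808 -4.663580418908209 -1.4063966572146758 F n,u 9.982439754499637 -2.150875412422947
9.2333 [ 0.6029 -0.0177  0.1045] [ 0.9588 -0.2839  0.002  -0.003 ] [ 3.633   9.5434 -1.0931]
pointer [361.7 339.4] 0.97 [ 0.594  -0.0315  0.091 ]
set_screw [350.5 319.7] 0.81 [ 0.557  -0.0111  0.    ]
stand [355.1 317.4] 0.63 [ 0.5569 -0.0142  0.    ]
boss [352.9 316.9] 0.56 [ 0.5579 -0.0133  0.    ]
boss [562.5 237.4] 0.24 [ 0.5366 -0.1394  0.    ]
jam_nut [560.8 239.1] 0.26 [ 0.5362 -0.1382  0.    ]
```

View pics/w4c.png

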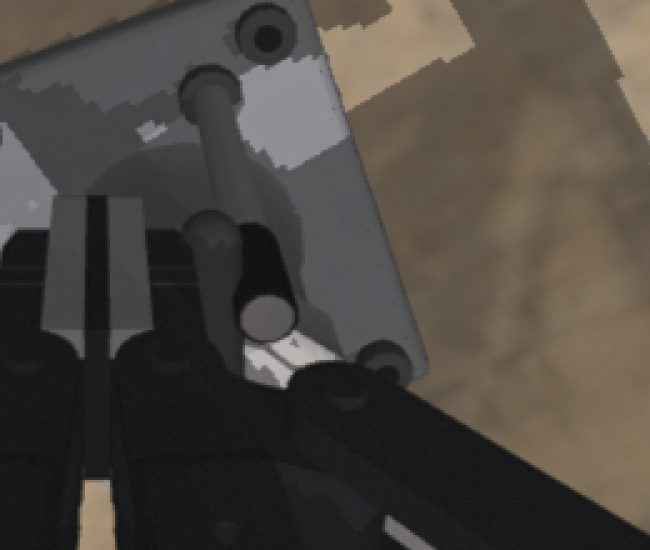

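The pointer rests on the pin's black sleeve (crop px 240,260) at about 10 N total, including drag, and its direction of -26.6° matches the expected -27°. Next I'll back off, lift, and go round to the bar.

Run:
```python
from h import *
p0,R0=load();y=np.radians(-33)
a=arc(-33,.042,.0165+.025,.103);b=(np.array(a[0])+[0,0,.087],a[1]);b1=(np.array(a[0])+[0,0,.03],a[1])
rows(interp((p0,y),a,2)+interp(a,b,3))
g=arc(214,.075,.0165,.19,-np.pi/2);print(g)
A=interp(b,g,25)
for i in range(0,25,5): rows(A[i:i+5])
```

```text
[{"travel": [-0.0, -1.25, 0.0], "angular": [0.0, -0.0, -0.0]}, {"travel": [-0.0, -2.5, 0.0], "angular": [0.0, -0.0, -0.0]}, {"travel": [-0.0, -2.5, -2.9], "angular": [0.0, -0.0, -0.0]}, {"travel": [-0.0, -2.5, -5.8], "angular": [0.0, -0.0, -0.0]}, {"travel": [-0.0, -2.5, -8.7], "angular": [0.0, -0.0, -0.0]}]
([np.float64(0.5032488649656393), np.float64(-0.0682185877074642), 0.19], np.float64(2.1642082724729685))
[{"travel": [-0.22, 0.47, 0.0], "angular": [0.0, -0.0, -0.11]}, {"travel": [-0.45, 0.94, 0.0], "angular": [0.0, -0.0, -0.219]}, {"travel": [-0.67, 1.41, 0.0], "angular": [0.0, -0.0, -0.329]}, {"travel": [-0.9, 1.87, 0.0], "angular": [0.0, -0.0, -0.439]}, {"travel": [-1.12, 2.34, 0.0], "angular": [0.0, -0.0, -0.548]}]
[{"travel": [-0.44, 0.28, 0.0], "angular": [0.0, -0.0, -0.11]}, {"travel": [-0.87, 0.57, 0.0], "angular": [0.0, -0.0, -0.219]}, {"travel": [-1.31, 0.85, 0.0], "angular": [0.0, -0.0, -0.329]}, {"travel": [-1.74, 1.13, 0.0], "angular": [0.0, -0.0, -0.439]}, {"travel": [-2.18, 1.41, 0.0], "angular": [0.0, -0.0, -0.548]}]
[{"travel": [-0.52, 0.02, 0.0], "angular": [0
[... 210 characters left out ...]
 {"travel": [-2.6, 0.08, 0.0], "angular": [0.0, -0.0, -0.548]}]
[{"travel": [-0.44, -0.26, 0.0], "angular": [0.0, 0.0, -0.11]}, {"travel": [-0.89, -0.52, 0.0], "angular": [0.0, 0.0, -0.219]}, {"travel": [-1.34, -0.78, 0.0], "angular": [0.0, 0.0, -0.329]}, {"travel": [-1.8, -1.03, 0.0], "angular": [0.0, 0.0, -0.439]}, {"travel": [-2.25, -1.29, 0.0], "angular": [0.0, 0.0, -0.548]}]
[{"travel": [-0.25, -0.45, 0.0], "angular": [0.0, 0.0, -0.11]}, {"travel": [-0.5, -0.91, 0.0], "angular": [0.0, 0.0, -0.22]}, {"travel": [-0.75, -1.36, 0.0], "angular": [0.0, 0.0, -0.329]}, {"travel": [-0.99, -1.82, 0.0], "angular": [0.0, 0.0, -0.439]}, {"travel": [-1.24, -2.27, 0.0], "angular": [0.0, 0.0, -0.548]}]
```

Emit:
{"fn": "carry_out", "kwargs": {
  "deltas": [
    {"travel": [0, -1.25, 0.0], "angular": [0, 0, 0]},
    {"travel": [0, -2.5, 0.0], "angular": [0, 0, 0]},
    {"travel": [0, -2.5, -2.9], "angular": [0, 0, 0]},
    {"travel": [0, -2.5, -5.8], "angular": [0, 0, 0]},
    {"travel": [0, -2.5, -8.7], "angular": [0, 0, 0]}
  ]
}}

```text
time_s: 10.0
tool_pos: [0.6147, 0.0013, 0.1908]
tool_rot: [0.959, -0.283, -0.0, 0.001]
force: [0.9, 0.8, -0.2]
width: 0.002
grip_force: 0.0
```

Emit:
{"fn": "carry_out", "kwargs": {
  "deltas": [
    {"travel": [-0.22, 0.47, 0.0], "angular": [0, 0, -0.11]},
    {"travel": [-0.45, 0.94, 0.0], "angular": [0, 0, -0.219]},
    {"travel": [-0.67, 1.41, 0.0], "angular": [0, 0, -0.329]},
    {"travel": [-0.9, 1.87, 0.0], "angular": [0, 0, -0.439]},
    {"travel": [-1.12, 2.34, 0.0], "angular": [0, 0, -0.548]}
  ]
}}

```text
time_s: 10.42
tool_pos: [0.5926, -0.0127, 0.1904]
tool_rot: [1.0, -0.01, 0.0, 0.0]
force: [1.2, 0.5, -0.3]
width: 0.004
grip_force: 0.0
```

Emit:
{"fn": "carry_out", "kwargs": {
  "deltas": [
    {"travel": [-0.44, 0.28, 0.0], "angular": [0, 0, -0.11]},
    {"travel": [-0.87, 0.57, 0.0], "angular": [0, 0, -0.219]},
    {"travel": [-1.31, 0.85, 0.0], "angular": [0, 0, -0.329]},
    {"travel": [-1.74, 1.13, 0.0], "angular": [0, 0, -0.439]},
    {"travel": [-2.18, 1.41, 0.0], "angular": [0, 0, -0.548]}
  ]
}}

```text
time_s: 10.83
tool_pos: [0.5704, -0.0263, 0.1903]
tool_rot: [0.965, 0.261, 0.0, 0.0]
force: [-0.6, -0.2, 0.6]
width: 0.001
grip_force: 0.0
```

Emit:
{"fn": "carry_out", "kwargs": {
  "deltas": [
    {"travel": [-0.52, 0.02, 0.0], "angular": [0, 0, -0.11]},
    {"travel": [-1.04, 0.03, 0.0], "angular": [0, 0, -0.219]},
    {"travel": [-1.56, 0.05, 0.0], "angular": [0, 0, -0.329]},
    {"travel": [-2.08, 0.06, 0.0], "angular": [0, 0, -0.439]},
    {"travel": [-2.6, 0.08, 0.0], "angular": [0, 0, -0.548]}
  ]
}}

```text
time_s: 11.25
tool_pos: [0.5483, -0.04, 0.1903]
tool_rot: [0.859, 0.512, 0.0, 0.0]
force: [-0.2, -0.6, 0.7]
width: 0.0
grip_force: 0.0
```

Emit:
{"fn": "carry_out", "kwargs": {
  "deltas": [
    {"travel": [-0.44, -0.26, 0.0], "angular": [0, 0, -0.11]},
    {"travel": [-0.89, -0.52, 0.0], "angular": [0, 0, -0.219]},
    {"travel": [-1.34, -0.78, 0.0], "angular": [0, 0, -0.329]},
    {"travel": [-1.8, -1.03, 0.0], "angular": [0, 0, -0.439]},
    {"travel": [-2.25, -1.29, 0.0], "angular": [0, 0, -0.548]}
  ]
}}

```text
time_s: 11.67
tool_pos: [0.5262, -0.0535, 0.1904]
tool_rot: [0.688, 0.726, -0.0, 0.0]
force: [-0.4, -0.0, 1.0]
width: -0.001
grip_force: 0.0
```

Emit:
{"fn": "carry_out", "kwargs": {
  "deltas": [
    {"travel": [-0.25, -0.45, 0.0], "angular": [0, 0, -0.11]},
    {"travel": [-0.5, -0.91, 0.0], "angular": [0, 0, -0.22]},
    {"travel": [-0.75, -1.36, 0.0], "angular": [0, 0, -0.329]},
    {"travel": [-0.99, -1.82, 0.0], "angular": [0, 0, -0.439]},
    {"travel": [-1.24, -2.27, 0.0], "angular": [0, 0, -0.548]}
  ]
}}

```text
time_s: 12.08
tool_pos: [0.5041, -0.067, 0.1904]
tool_rot: [0.466, 0.885, -0.0, 0.0]
force: [0.3, -0.3, -1.3]
width: -0.0
grip_force: 0.0
```

```bash
python3 st.py 214; python3 look.py w5
```

```text
t 12.08 along 73.59070447786435 off 15.997623566936879 lag u,n,z mm 1.3544372486112612 0.4783909858821785 -0.3584070733220479 F n,u 0.3957497610125824 -0.04590891892195249
12.0833 [ 0.5041 -0.067   0.1904] [ 0.4662  0.8847 -0.0002  0.0005] [ 0.2594 -0.3024 -1.2652]
pointer [478.1 296.3] 0.93 [ 0.594  -0.0345  0.091 ]
bar [324.9 184.9] 0.63 [ 0.4864 -0.0355  0.062 ]
stand [417.6 193.8] 0.73 [ 0.5557 -0.0106  0.    ]
boss [417.9 197.7] 0.81 [ 0.5577 -0.0128  0.    ]
jam_nut [416.  193.1] 0.71 [ 0.5543 -0.0109  0.    ]
```

View pics/w5.png

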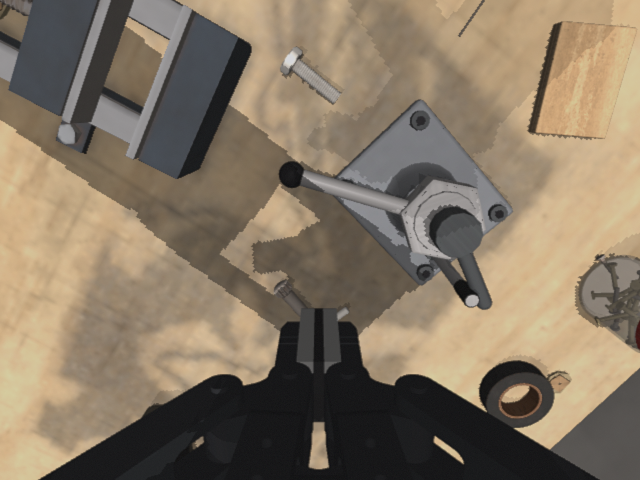

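The wrist view shows the pointer still touching the pin (px 470,300). The bar is at px (325,185) with its ball at (291,175), and the way down beside it is free. Now I'll descend and approach, checking clearance to the vise on the way.

```bash
python3 - <<'E'
from h import *
c1=(lambda s:cam('wrist',s))(dict(tool_pos=[.4986,-.0109,.2976],tool_rot=[1,.0006,-.001,.0002])); s=manip.get_state();c5=cam('wrist',s)
# vise jaw top corners: w1 left-near-stand (303,278), right (392,272); w5: (178,178),(250,42)
print('vise R',tri([(c1,(392,272)),(c5,(250,42))]),tri([(c1,(392,272)),(c5,(178,178))]),'L',tri([(c1,(303,278)),(c5,(250,42))]),atz(c1,(392,272),.06))
sync()
a=arc(214,.075,.0165,.19,-np.pi/2);b=arc(214,.075,.0165,.074,-np.pi/2)
rows(interp(a,b,4)+[b])
E
python3 ar.py .075 .0165 .074 -1.5708 212 210 208 206 204 202 200 198 196 196
```

```text
vise R (array([ 0.46358378, -0.02427386,  0.20335415]), [np.float64(0.03878949582859049), np.float64(0.03878949582859045)]) (array([ 0.40370239, -0.09517736,  0.00179429]), [np.float64(0.006206633431151583), np.float64(0.006206633431151562)]) L (array([ 0.39498348,  0.00752038, -0.0108796 ]), [np.float64(0.00047578044619614175), np.float64(0.00047578044619615037)]) [ 0.43200008 -0.07868703  0.06      ]
[{"travel": [-0.06, -0.15, 2.9], "angular": [0.0, 0.0, 0.0]}, {"travel": [-0.06, -0.16, 5.8], "angular": [0.0, 0.0, 0.0]}, {"travel": [-0.06, -0.16, 8.7], "angular": [0.0, 0.0, 0.0]}, {"travel": [-0.05, -0.16, 11.6], "angular": [0.0, 0.0, 0.0]}, {"travel": [-0.05, -0.16, 11.6], "angular": [0.0, 0.0, 0.0]}]
[{"travel": [0.26, -0.05, -0.0], "angular": [0.0, 0.0, 0.035]}, {"travel": [0.52, -0.09, -0.0], "angular": [0.0, 0.0, 0.07]}, {"travel": [0.79, -0.13, -0.0], "angular": [0.0, 0.0, 0.105]}, {"travel": [1.06, -0.15, -0.0], "angular": [0.0, 0.0, 0.14]}, {"travel": [1.32, -0.17, -0.0], "angular": [0.0, 0.0, 0.175]}]
[{"travel": [0.27, -0.05, -0.0], "angular": [0.0, 0.0, 0.035]}, {"travel": [0.53, -0.1, -0.0], "angular": [0.0, 0.0, 0.07]}, {"travel": [0.8, -0.13, -0.0], "angular": [0.0, 0.0, 0.105]}, {"travel": [1.06, -0.16, -0.01], "angular": [0.0, 0.0, 0.14]}, {"travel": [1.06, -0.16, -0.01], "angular": [0.0, 0.0, 0.14]}]
```

Emit:
{"fn": "carry_out", "kwargs": {
  "deltas": [
    {"travel": [-0.06, -0.15, 2.9], "angular": [0, 0, 0]},
    {"travel": [-0.06, -0.16, 5.8], "angular": [0, 0, 0]},
    {"travel": [-0.06, -0.16, 8.7], "angular": [0, 0, 0]},
    {"travel": [-0.05, -0.16, 11.6], "angular": [0, 0, 0]},
    {"travel": [-0.05, -0.16, 11.6], "angular": [0, 0, 0]}
  ]
}}

```text
time_s: 12.85
tool_pos: [0.4993, -0.0677, 0.0693]
tool_rot: [0.469, 0.883, -0.002, -0.005]
force: [-1.2, -0.3, 0.1]
width: 0.004
grip_force: 0.0
```

Emit:
{"fn": "carry_out", "kwargs": {
  "deltas": [
    {"travel": [0.26, -0.05, 0], "angular": [0, 0, 0.035]},
    {"travel": [0.52, -0.09, 0], "angular": [0, 0, 0.07]},
    {"travel": [0.79, -0.13, 0], "angular": [0, 0, 0.105]},
    {"travel": [1.06, -0.15, 0], "angular": [0, 0, 0.14]},
    {"travel": [1.32, -0.17, 0], "angular": [0, 0, 0.175]}
  ]
}}

```text
time_s: 13.27
tool_pos: [0.4949, -0.0584, 0.0754]
tool_rot: [0.545, 0.838, 0.0, 0.001]
force: [-0.8, 0.4, -0.0]
width: -0.001
grip_force: 0.0
```

Emit:
{"fn": "carry_out", "kwargs": {
  "deltas": [
    {"travel": [0.27, -0.05, 0], "angular": [0, 0, 0.035]},
    {"travel": [0.53, -0.1, 0], "angular": [0, 0, 0.07]},
    {"travel": [0.8, -0.13, 0], "angular": [0, 0, 0.105]},
    {"travel": [1.06, -0.16, 0], "angular": [0, 0, 0.14]},
    {"travel": [1.06, -0.16, 0], "angular": [0, 0, 0.14]}
  ]
}}

```text
time_s: 13.68
tool_pos: [0.4894, -0.0498, 0.0755]
tool_rot: [0.602, 0.799, 0.0, 0.002]
force: [0.4, -2.3, 0.5]
width: 0.001
grip_force: 1.3
```

```bash
python3 st.py 196; python3 ar.py .075 .0165 .074 -1.5708 193 190 187 184 181 178 175 172 169 166
```

```text
t 13.68 along 74.41592397990262 off 17.319738251048033 lag u,n,z mm 0.6282080756873918 -0.7816359310783685 -1.4175010688158851 F n,u 2.3442683076518747 0.24071712676534449
[{"travel": [0.4, -0.07, 0.0], "angular": [0.0, 0.0, 0.052]}, {"travel": [0.8, -0.13, 0.0], "angular": [0.0, 0.0, 0.104]}, {"travel": [1.2, -0.16, 0.0], "angular": [0.0, 0.0, 0.157]}, {"travel": [1.6, -0.18, 0.0], "angular": [0.0, 0.0, 0.209]}, {"travel": [2.0, -0.17, 0.0], "angular": [0.0, 0.0, 0.261]}]
[{"travel": [0.4, -0.07, 0.0], "angular": [0.0, 0.0, 0.053]}, {"travel": [0.79, -0.13, 0.0], "angular": [0.0, 0.0, 0.105]}, {"travel": [1.2, -0.16, 0.0], "angular": [0.0, 0.0, 0.158]}, {"travel": [1.6, -0.18, 0.0], "angular": [0.0, 0.0, 0.21]}, {"travel": [2.0, -0.17, 0.0], "angular": [0.0, 0.0, 0.262]}]
```

Emit:
{"fn": "carry_out", "kwargs": {
  "deltas": [
    {"travel": [0.4, -0.07, 0], "angular": [0, 0, 0.052]},
    {"travel": [0.8, -0.13, 0], "angular": [0, 0, 0.104]},
    {"travel": [1.2, -0.16, 0], "angular": [0, 0, 0.157]},
    {"travel": [1.6, -0.18, 0], "angular": [0, 0, 0.209]},
    {"travel": [2.0, -0.17, 0], "angular": [0, 0, 0.261]}
  ]
}}

```text
time_s: 14.1
tool_pos: [0.482, -0.032, 0.0752]
tool_rot: [0.701, 0.714, -0.0, 0.002]
force: [0.1, -7.7, 1.1]
width: -0.003
grip_force: 3.8
```

Emit:
{"fn": "carry_out", "kwargs": {
  "deltas": [
    {"travel": [0.4, -0.07, 0], "angular": [0, 0, 0.053]},
    {"travel": [0.79, -0.13, 0], "angular": [0, 0, 0.105]},
    {"travel": [1.2, -0.16, 0], "angular": [0, 0, 0.158]},
    {"travel": [1.6, -0.18, 0], "angular": [0, 0, 0.21]},
    {"travel": [2.0, -0.17, 0], "angular": [0, 0, 0.262]}
  ]
}}

```text
time_s: 14.52
tool_pos: [0.4792, -0.0119, 0.0749]
tool_rot: [0.788, 0.616, -0.001, 0.001]
force: [-1.2, -8.4, 0.5]
width: -0.002
grip_force: 3.7
```

```bash
python3 st.py 166; python3 ar.py .075 .0165 .074 -1.5708 163.5 161 158.5 156 156
```

```text
t 14.52 along 74.86119022709964 off 17.921979594145654 lag u,n,z mm 0.1535106977723372 -1.4273660045099845 -0.8696986507821525 F n,u 8.456832364465004 -0.8814646167745712
[{"travel": [0.33, -0.06, 0.0], "angular": [0.0, 0.0, 0.044]}, {"travel": [0.66, -0.11, 0.0], "angular": [0.0, 0.0, 0.088]}, {"travel": [0.99, -0.15, 0.0], "angular": [0.0, 0.0, 0.131]}, {"travel": [1.33, -0.17, 0.0], "angular": [0.0, 0.0, 0.175]}, {"travel": [1.33, -0.17, 0.0], "angular": [0.0, 0.0, 0.175]}]
```

Emit:
{"fn": "carry_out", "kwargs": {
  "deltas": [
    {"travel": [0.33, -0.06, 0], "angular": [0, 0, 0.044]},
    {"travel": [0.66, -0.11, 0], "angular": [0, 0, 0.088]},
    {"travel": [0.99, -0.15, 0], "angular": [0, 0, 0.131]},
    {"travel": [1.33, -0.17, 0], "angular": [0, 0, 0.175]},
    {"travel": [1.33, -0.17, 0], "angular": [0, 0, 0.175]}
  ]
}}

```text
time_s: 14.93
tool_pos: [0.4804, 0.002, 0.0747]
tool_rot: [0.838, 0.545, -0.001, 0.001]
force: [-2.2, -4.4, 0.4]
width: -0.001
grip_force: 2.4
```

```bash
python3 st.py 156; python3 ar.py .075 .0165 .074 -1.5708 155.2 154.4 153.6 153 153
```

```text
t 14.93 along 75.14725196544313 off 17.474272499734397 lag u,n,z mm -0.1494966861156771 -1.0058086469741832 -0.6624192622746716 F n,u 4.881147328211937 0.22709684054481477
[{"travel": [0.1, -0.02, 0.0], "angular": [0.0, 0.0, 0.014]}, {"travel": [0.21, -0.04, 0.0], "angular": [0.0, 0.0, 0.028]}, {"travel": [0.31, -0.06, 0.0], "angular": [0.0, 0.0, 0.042]}, {"travel": [0.39, -0.08, 0.0], "angular": [0.0, 0.0, 0.052]}, {"travel": [0.39, -0.08, 0.0], "angular": [0.0, 0.0, 0.052]}]
```

Emit:
{"fn": "carry_out", "kwargs": {
  "deltas": [
    {"travel": [0.1, -0.02, 0], "angular": [0, 0, 0.014]},
    {"travel": [0.21, -0.04, 0], "angular": [0, 0, 0.028]},
    {"travel": [0.31, -0.06, 0], "angular": [0, 0, 0.042]},
    {"travel": [0.39, -0.08, 0], "angular": [0, 0, 0.052]},
    {"travel": [0.39, -0.08, 0], "angular": [0, 0, 0.052]}
  ]
}}

```text
time_s: 15.35
tool_pos: [0.4811, 0.0057, 0.0746]
tool_rot: [0.852, 0.524, -0.001, 0.001]
force: [-1.8, -5.0, 0.2]
width: 0.002
grip_force: 2.7
```

```bash
python3 st.py 153; python3 ar.py .075 .0165 .074 -1.5708 152.4 151.8 151.2 150.6 150
```

```text
t 15.35 along 75.18175856695673 off 17.819524983612784 lag u,n,z mm -0.14648193449848246 -1.3015505679055084 -0.5881085328984376 F n,u 5.224142283190826 -0.6772554059180675
[{"travel": [0.08, -0.01, 0.0], "angular": [0.0, 0.0, 0.011]}, {"travel": [0.16, -0.03, 0.0], "angular": [0.0, 0.0, 0.021]}, {"travel": [0.24, -0.04, 0.0], "angular": [0.0, 0.0, 0.032]}, {"travel": [0.32, -0.06, 0.0], "angular": [0.0, 0.0, 0.042]}, {"travel": [0.4, -0.07, 0.0], "angular": [0.0, 0.0, 0.053]}]
```

Emit:
{"fn": "carry_out", "kwargs": {
  "deltas": [
    {"travel": [0.08, -0.01, 0], "angular": [0, 0, 0.011]},
    {"travel": [0.16, -0.03, 0], "angular": [0, 0, 0.021]},
    {"travel": [0.24, -0.04, 0], "angular": [0, 0, 0.032]},
    {"travel": [0.32, -0.06, 0], "angular": [0, 0, 0.042]},
    {"travel": [0.4, -0.07, 0], "angular": [0, 0, 0.053]}
  ]
}}

```text
time_s: 15.77
tool_pos: [0.482, 0.0094, 0.0746]
tool_rot: [0.866, 0.501, -0.001, 0.0]
force: [-2.4, -5.4, 0.5]
width: -0.003
grip_force: 2.9
```

```bash
python3 st.py 150; python3 ar.py .075 .0165 .074 -1.5708 149.4 148.8 148.2 147.6 147
```

```text
t 15.77 along 75.24734625747942 off 18.002366787073367 lag u,n,z mm -0.270418151250269 -1.53773555098434 -0.5461684260579941 F n,u 5.821391215065255 -0.621560445768966
[{"travel": [0.08, -0.02, 0.0], "angular": [0.0, 0.0, 0.01]}, {"travel": [0.15, -0.04, 0.0], "angular": [0.0, -0.0, 0.02]}, {"travel": [0.23, -0.05, 0.0], "angular": [0.0, -0.0, 0.031]}, {"travel": [0.31, -0.06, 0.0], "angular": [0.0, -0.0, 0.041]}, {"travel": [0.39, -0.08, 0.0], "angular": [0.0, -0.0, 0.052]}]
```

Emit:
{"fn": "carry_out", "kwargs": {
  "deltas": [
    {"travel": [0.08, -0.02, 0], "angular": [0, 0, 0.01]},
    {"travel": [0.15, -0.04, 0], "angular": [0, 0, 0.02]},
    {"travel": [0.23, -0.05, 0], "angular": [0, 0, 0.031]},
    {"travel": [0.31, -0.06, 0], "angular": [0, 0, 0.041]},
    {"travel": [0.39, -0.08, 0], "angular": [0, 0, 0.052]}
  ]
}}

```text
time_s: 16.18
tool_pos: [0.4832, 0.0132, 0.0745]
tool_rot: [0.878, 0.478, -0.001, 0.0]
force: [-2.3, -5.2, 0.1]
width: 0.005
grip_force: 2.9
```

```bash
python3 st.py 147; python3 ar.py .075 .0165 .074 -1.5708 146.4 145.8 145.2 144.6 144
```

```text
t 16.18 along 75.28779395971104 off 18.112151140575243 lag u,n,z mm -0.274195163421446 -1.5993748174072344 -0.5013687152675139 F n,u 5.646197622860165 -0.923368139769624
[{"travel": [0.08, -0.02, 0.0], "angular": [0.0, -0.0, 0.01]}, {"travel": [0.16, -0.03, 0.0], "angular": [0.0, -0.0, 0.021]}, {"travel": [0.24, -0.05, 0.0], "angular": [0.0, -0.0, 0.031]}, {"travel": [0.32, -0.06, 0.0], "angular": [0.0, -0.0, 0.042]}, {"travel": [0.4, -0.07, 0.0], "angular": [0.0, -0.0, 0.052]}]
```

Emit:
{"fn": "carry_out", "kwargs": {
  "deltas": [
    {"travel": [0.08, -0.02, 0], "angular": [0, 0, 0.01]},
    {"travel": [0.16, -0.03, 0], "angular": [0, 0, 0.021]},
    {"travel": [0.24, -0.05, 0], "angular": [0, 0, 0.031]},
    {"travel": [0.32, -0.06, 0], "angular": [0, 0, 0.042]},
    {"travel": [0.4, -0.07, 0], "angular": [0, 0, 0.052]}
  ]
}}

```text
time_s: 16.6
tool_pos: [0.4845, 0.017, 0.0745]
tool_rot: [0.891, 0.455, -0.001, 0.0]
force: [-2.2, -5.5, 0.8]
width: -0.001
grip_force: 3.0
```

```bash
python3 st.py 144; python3 ar.py .075 .0165 .074 -1.5708 143.4 142.8 142.2 141.6 141 140.4 139.8 139.2 138.6 138 137.4 136.8 136.2 135.6 135 134.4 133.8 133.2 132.6 132
```

```text
t 16.6 along 75.3659720957238 off 18.209519096191155 lag u,n,z mm -0.41152920969706047 -1.7514679424817812 -0.43366862963752084 F n,u 5.789604828818299 -1.4624076387428673
[{"travel": [0.07, -0.02, 0.0], "angular": [0.0, -0.0, 0.011]}, {"travel": [0.15, -0.04, 0.0], "angular": [0.0, -0.0, 0.021]}, {"travel": [0.23, -0.05, 0.0], "angular": [0.0, -0.0, 0.032]}, {"travel": [0.31, -0.07, 0.0], "angular": [0.0, -0.0, 0.042]}, {"travel": [0.39, -0.08, 0.0], "angular": [0.0, -0.0, 0.053]}]
[{"travel": [0.08, -0.02, 0.0], "angular": [0.0, -0.0, 0.01]}, {"travel": [0.16, -0.03, 0.0], "angular": [0.0, -0.0, 0.021]}, {"travel": [0.24, -0.05, 0.0], "angular": [0.0, -0.0, 0.031]}, {"travel": [0.32, -0.06, 0.0], "angular": [0.0, -0.0, 0.041]}, {"travel": [0.4, -0.08, 0.0], "angular": [0.0, -0.0, 0.052]}]
[{"travel": [0.07, -0.01, 0.0], "angular": [0.0, -0.0, 0.01]}, {"travel": [0.15, -0.03, 0.0], "angular": [0.0, -0.0, 0.021]}, {"travel": [0.23, -0.04, 0.0], "angular": [0.0, -0.0, 0.031]}, {"travel": [0.31, -0.06, 0.0], "angular": [0.0, -0.0, 0.042]}, {"travel": [0.39, -0.07, 0.0], "angular": [0.0, -0.0, 0.052]}]
[{"travel": [0.08, -0.02, 0.0], "angular": [0.0, -0.0, 0.011]}, {"travel": [0.16, -0.04, 0.0], "angular": [0.0, -0.0, 0.021]}, {"travel": [0.24, -0.05, 0.0], "angular": [0.0, -0.0, 0.032]}, {"travel": [0.32, -0.07, 0.0], "angular": [0.0, -0.0, 0.042]}, {"travel": [0.39, -0.08, 0.0], "angular": [0.0, -0.0, 0.053]}]
```

Emit:
{"fn": "carry_out", "kwargs": {
  "deltas": [
    {"travel": [0.07, -0.02, 0], "angular": [0, 0, 0.011]},
    {"travel": [0.15, -0.04, 0], "angular": [0, 0, 0.021]},
    {"travel": [0.23, -0.05, 0], "angular": [0, 0, 0.032]},
    {"travel": [0.31, -0.07, 0], "angular": [0, 0, 0.042]},
    {"travel": [0.39, -0.08, 0], "angular": [0, 0, 0.053]}
  ]
}}

```text
time_s: 17.02
tool_pos: [0.486, 0.0206, 0.0744]
tool_rot: [0.902, 0.431, -0.002, 0.0]
force: [-2.5, -5.5, 0.5]
width: -0.001
grip_force: 2.9
```

Emit:
{"fn": "carry_out", "kwargs": {
  "deltas": [
    {"travel": [0.08, -0.02, 0], "angular": [0, 0, 0.01]},
    {"travel": [0.16, -0.03, 0], "angular": [0, 0, 0.021]},
    {"travel": [0.24, -0.05, 0], "angular": [0, 0, 0.031]},
    {"travel": [0.32, -0.06, 0], "angular": [0, 0, 0.041]},
    {"travel": [0.4, -0.08, 0], "angular": [0, 0, 0.052]}
  ]
}}

```text
time_s: 17.43
tool_pos: [0.4878, 0.0242, 0.0744]
tool_rot: [0.913, 0.408, -0.002, 0.0]
force: [-2.7, -5.5, 0.1]
width: 0.002
grip_force: 2.9
```

Emit:
{"fn": "carry_out", "kwargs": {
  "deltas": [
    {"travel": [0.07, -0.01, 0], "angular": [0, 0, 0.01]},
    {"travel": [0.15, -0.03, 0], "angular": [0, 0, 0.021]},
    {"travel": [0.23, -0.04, 0], "angular": [0, 0, 0.031]},
    {"travel": [0.31, -0.06, 0], "angular": [0, 0, 0.042]},
    {"travel": [0.39, -0.07, 0], "angular": [0, 0, 0.052]}
  ]
}}

```text
time_s: 17.85
tool_pos: [0.4896, 0.0276, 0.0743]
tool_rot: [0.923, 0.384, -0.002, 0.0]
force: [-3.4, -4.4, 0.4]
width: 0.001
grip_force: 2.9
```

Emit:
{"fn": "carry_out", "kwargs": {
  "deltas": [
    {"travel": [0.08, -0.02, 0], "angular": [0, 0, 0.011]},
    {"travel": [0.16, -0.04, 0], "angular": [0, 0, 0.021]},
    {"travel": [0.24, -0.05, 0], "angular": [0, 0, 0.032]},
    {"travel": [0.32, -0.07, 0], "angular": [0, 0, 0.042]},
    {"travel": [0.39, -0.08, 0], "angular": [0, 0, 0.053]}
  ]
}}

```text
time_s: 18.27
tool_pos: [0.4915, 0.0309, 0.0742]
tool_rot: [0.933, 0.359, -0.002, 0.0]
force: [-5.0, -5.7, 2.0]
width: -0.0
grip_force: 3.4
```

```bash
python3 st.py 132; python3 ar.py .075 .0165 .074 -1.5708 `seq 131.4 -0.6 113.9`
```

```text
t 18.27 along 75.62376306622498 off 18.98412792764502 lag u,n,z mm -0.6127432353986266 -2.434096225562789 -0.1877603449641635 F n,u 7.490200123680877 -0.9043793055911697
[{"travel": [0.08, -0.02, 0.0], "angular": [0.0, -0.0, 0.01]}, {"travel": [0.16, -0.03, 0.0], "angular": [0.0, -0.0, 0.021]}, {"travel": [0.24, -0.05, 0.0], "angular": [0.0, -0.0, 0.031]}, {"travel": [0.32, -0.06, 0.0], "angular": [0.0, -0.0, 0.042]}, {"travel": [0.4, -0.08, 0.0], "angular": [0.0, -0.0, 0.052]}]
[{"travel": [0.08, -0.01, 0.0], "angular": [0.0, -0.0, 0.011]}, {"travel": [0.16, -0.03, 0.0], "angular": [0.0, -0.0, 0.021]}, {"travel": [0.24, -0.04, 0.0], "angular": [0.0, -0.0, 0.031]}, {"travel": [0.32, -0.06, 0.0], "angular": [0.0, -0.0, 0.042]}, {"travel": [0.39, -0.07, 0.0], "angular": [0.0, -0.0, 0.052]}]
[{"travel": [0.08, -0.02, 0.0], "angular": [0.0, -0.0, 0.011]}, {"travel": [0.16, -0.03, 0.0], "angular": [0.0, -0.0, 0.021]}, {"travel": [0.24, -0.05, 0.0], "angular": [0.0, -0.0, 0.032]}, {"travel": [0.32, -0.06, 0.0], "angular": [0.0, -0.0, 0.042]}, {"travel": [0.4, -0.08, 0.0], "angular": [0.0, 
[... 260 characters left out ...]
042]}, {"travel": [0.39, -0.07, 0.0], "angular": [0.0, -0.0, 0.052]}]
[{"travel": [0.08, -0.02, 0.0], "angular": [0.0, -0.0, 0.011]}, {"travel": [0.16, -0.04, 0.0], "angular": [0.0, -0.0, 0.021]}, {"travel": [0.24, -0.05, 0.0], "angular": [0.0, -0.0, 0.032]}, {"travel": [0.32, -0.07, 0.0], "angular": [0.0, -0.0, 0.042]}, {"travel": [0.4, -0.08, 0.0], "angular": [0.0, -0.0, 0.052]}]
[{"travel": [0.08, -0.02, 0.0], "angular": [0.0, -0.0, 0.011]}, {"travel": [0.16, -0.03, 0.0], "angular": [0.0, -0.0, 0.021]}, {"travel": [0.24, -0.05, 0.0], "angular": [0.0, -0.0, 0.032]}, {"travel": [0.31, -0.06, 0.0], "angular": [0.0, -0.0, 0.042]}, {"travel": [0.39, -0.08, 0.0], "angular": [0.0, -0.0, 0.053]}]
```

The force rose to 7.5 N, so I'll take half a step.

Emit:
{"fn": "carry_out", "kwargs": {
  "deltas": [
    {"travel": [0.08, -0.02, 0], "angular": [0, 0, 0.01]},
    {"travel": [0.16, -0.03, 0], "angular": [0, 0, 0.021]},
    {"travel": [0.16, -0.03, 0], "angular": [0, 0, 0.021]}
  ]
}}

```text
time_s: 18.52
tool_pos: [0.4921, 0.0321, 0.0742]
tool_rot: [0.937, 0.349, -0.003, 0.0]
force: [-3.4, -5.2, 0.9]
width: -0.001
grip_force: 3.6
```

Emit:
{"fn": "carry_out", "kwargs": {
  "deltas": [
    {"travel": [0.08, -0.02, 0], "angular": [0, 0, 0.01]},
    {"travel": [0.16, -0.03, 0], "angular": [0, 0, 0.021]},
    {"travel": [0.16, -0.03, 0], "angular": [0, 0, 0.021]}
  ]
}}

```text
time_s: 18.77
tool_pos: [0.4927, 0.0331, 0.0741]
tool_rot: [0.941, 0.34, -0.003, 0.0]
force: [-4.4, -7.2, 0.6]
width: -0.001
grip_force: 4.2
```

```bash
python3 - <<'E'
from h import *
p,r=load(); 
p,r=np.array(arc(129.6,.075,.0165,.074)[0]),down(np.radians(39.6)); save(p,r)
E
python3 st.py 129.6
```

```text
t 18.77 along 75.66816636557363 off 19.753642690799794 lag u,n,z mm -0.6681663655736243 -3.253642690799802 -0.12159769989222857 F n,u 7.992586012728024 -2.7242131977949087
```

Emit:
{"fn": "carry_out", "kwargs": {
  "deltas": [
    {"travel": [0.08, -0.02, 0], "angular": [0, 0, 0.01]},
    {"travel": [0.16, -0.03, 0], "angular": [0, 0, 0.021]},
    {"travel": [0.16, -0.03, 0], "angular": [0, 0, 0.021]}
  ]
}}

```text
time_s: 19.02
tool_pos: [0.4933, 0.0341, 0.074]
tool_rot: [0.944, 0.33, -0.004, 0.0]
force: [-5.7, -7.8, 2.2]
width: 0.001
grip_force: 4.9
```

```bash
cat > s2.py <<'E'
from h import *
import sys
t=float(sys.argv[1]); save(np.array(arc(t,.075,.0165,.074)[0]),down(np.radians(t-90)))
E
python3 s2.py 128.4; python3 st.py 128.4
```

```text
t 19.02 along 75.70096231188796 off 20.278424386075407 lag u,n,z mm -0.7009623118879809 -3.778424386075436 -0.04934427304087441 F n,u 9.306008242085369 -2.5171224047842924
```

Emit:
{"fn": "carry_out", "kwargs": {
  "deltas": [
    {"travel": [0.08, -0.02, 0], "angular": [0, 0, 0.01]},
    {"travel": [0.16, -0.03, 0], "angular": [0, 0, 0.021]},
    {"travel": [0.16, -0.03, 0], "angular": [0, 0, 0.021]}
  ]
}}

```text
time_s: 19.27
tool_pos: [0.4939, 0.0351, 0.074]
tool_rot: [0.947, 0.32, -0.005, 0.0]
force: [-6.5, -8.2, 3.0]
width: -0.001
grip_force: 5.6
```

```bash
python3 s2.py 127.2; python3 st.py 127.2
```

```text
t 19.27 along 75.67918413806326 off 20.799056970750055 lag u,n,z mm -0.6791841380632778 -4.299056970750079 0.002235283973264779 F n,u 10.173429904311535 -2.6078289562268857
```

Emit:
{"fn": "carry_out", "kwargs": {
  "deltas": [
    {"travel": [0.08, -0.02, 0], "angular": [0, 0, 0.01]},
    {"travel": [0.16, -0.03, 0], "angular": [0, 0, 0.021]},
    {"travel": [0.16, -0.03, 0], "angular": [0, 0, 0.021]}
  ]
}}

```text
time_s: 19.52
tool_pos: [0.4944, 0.0361, 0.0739]
tool_rot: [0.951, 0.31, -0.005, 0.0]
force: [-8.0, -9.4, 3.7]
width: 0.0
grip_force: 6.3
```

```bash
python3 s2.py 126; python3 st.py 126
```

```text
t 19.52 along 75.69375494931182 off 21.371599312581665 lag u,n,z mm -0.6937549493118541 -4.871599312581685 0.08466229519632495 F n,u 12.038319576180154 -2.928688250005476
```

Emit:
{"fn": "carry_out", "kwargs": {
  "deltas": [
    {"travel": [0.07, -0.02, 0], "angular": [0, 0, 0.01]},
    {"travel": [0.14, -0.03, 0], "angular": [0, 0, 0.018]},
    {"travel": [0.14, -0.03, 0], "angular": [0, 0, 0.018]}
  ]
}}

```text
time_s: 19.77
tool_pos: [0.4949, 0.0369, 0.0739]
tool_rot: [0.953, 0.302, -0.006, 0.001]
force: [-9.0, -10.1, 4.8]
width: 0.001
grip_force: 6.9
```

```bash
python3 s2.py 125; python3 st.py 125
```

```text
t 19.77 along 75.68234639939556 off 21.823400536019722 lag u,n,z mm -0.6823463993955795 -5.323400536019749 0.11639394341014797 F n,u 13.135339421804533 -3.109085710801109
```

Emit:
{"fn": "carry_out", "kwargs": {
  "deltas": [
    {"travel": [0, 0, 0], "angular": [0, 0, 0]}
  ]
}}

```text
time_s: 19.85
tool_pos: [0.4949, 0.0369, 0.0739]
tool_rot: [0.953, 0.302, -0.006, 0.001]
force: [-8.2, -10.7, 3.8]
width: -0.002
grip_force: 6.9
```

```bash
python3 st.py 125
python3 - <<'E'
from h import *
p,r=load();a=np.radians(35)
sync()
E
```

```text
t 19.85 along 75.66712103446419 off 21.806635892972892 lag u,n,z mm -0.6671210344642134 -5.306635892972922 0.08347773868809527 F n,u 12.842532877597948 -4.063434327148965
```

The tangential push is about 13 N, on target. Now I'll back straight off and lift.

Emit:
{"fn": "carry_out", "kwargs": {
  "deltas": [
    {"travel": [-1.0, 0, 0], "angular": [0, 0, 0]},
    {"travel": [-2.0, 0, 0], "angular": [0, 0, 0]},
    {"travel": [-3.0, 0, 0], "angular": [0, 0, 0]},
    {"travel": [-3.0, 0, -3], "angular": [0, 0, 0]},
    {"travel": [-3.0, 0, -6], "angular": [0, 0, 0]}
  ]
}}

```text
time_s: 20.27
tool_pos: [0.4726, 0.0216, 0.1336]
tool_rot: [0.954, 0.3, -0.002, -0.001]
force: [1.0, 0.4, 0.8]
width: -0.003
grip_force: 0.0
```

Emit:
{"fn": "carry_out", "kwargs": {
  "deltas": [
    {"travel": [-2, 0, -3], "angular": [0, 0, 0]},
    {"travel": [-4, 0, -6], "angular": [0, 0, 0]},
    {"travel": [-5, 0, -9], "angular": [0, 0, 0]},
    {"travel": [-5, 0, -11], "angular": [0, 0, 0]},
    {"travel": [-5, 0, -11], "angular": [0, 0, 0]}
  ]
}}

```text
time_s: 20.68
tool_pos: [0.4354, -0.0071, 0.2487]
tool_rot: [0.954, 0.3, 0.005, 0.002]
force: [1.6, -0.4, 0.3]
width: 0.001
grip_force: 0.0
```

```bash
python3 look.py w6
```

```text
20.6833 [ 0.4354 -0.0071  0.2487] [0.9538 0.3003 0.0051 0.0017] [ 1.5858 -0.3892  0.3182]
pointer [493.9  49. ] 0.68 [ 0.5916 -0.0304  0.091 ]
bar [317.4  97.1] 0.96 [0.5074 0.0426 0.062 ]
stand [404.9  85.4] 0.57 [ 0.5578 -0.0114  0.    ]
stand [499.8  49. ] 0.28 [ 0.6236 -0.0574  0.    ]
boss [495.6  48.6] 0.75 [ 0.6219 -0.0544  0.    ]
jam_nut [403.8  87.9] 0.69 [ 0.5557 -0.0119  0.    ]
```

View pics/w6.png

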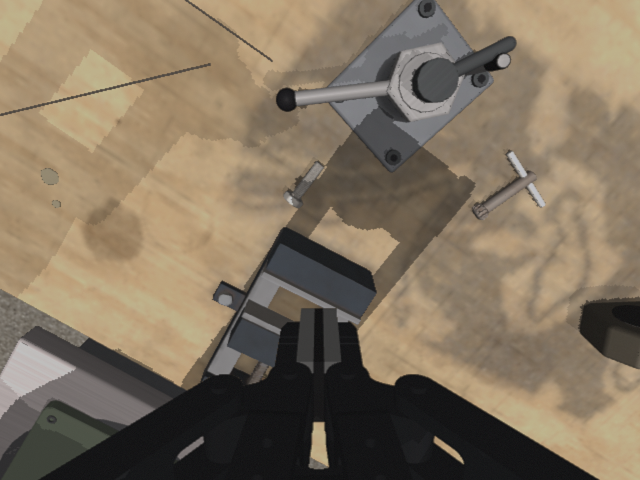

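The final view shows the pointer still against the pin (px 500,60) and the bar where it was left at about 130° (ball px 287,100). The bolt and chuck key are undisturbed, and the arm is clear.

```bash
python3 -c "
from workcell import manip
print(manip.job_done())"
```

```text
the job is handed in; nothing more can be done
None
```

I handed the job in at about 21 s: the pointer rests on its pin, and the jam nut was run down to the boss and tightened with about 13 N on the bar. The last picture showed the pointer still on the pin and the bolt and chuck key in place.

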